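# Load the valve block under the ratchet hold-down

## Task

Lift the weighted hold-down by its knob, click by click, to its top notch and let the pawl carry it; then set the valve block upright and centred on the rubber pad below its foot, long side running from the front of the stand to the back. Then keep the pawl's paddle pressed down until the foot has sunk onto the block, and let go. Leave everything else on the bench where it is.

Things in the scene. Friction and masses are not known exactly. Their poses are not given: they have to be found in the camera images.
- stand: Hold-down stand, fixed: aluminium base 160 (x) x 120 (y) x 12 mm; origin at the centre of its underside, +x from its front (robot side) to its back. At x = +50 mm, y = 0 the toothed rail in a grey column 72 mm wide, 24 mm behind to 15 mm before the rail's axis, 165 mm high. Overhanging parts bins stand behind on the right: world x > 0.60, y -0.06 to 0.18 m, to 0.7 m high; keep clear.
- pad (a point): Centre of the top of the black rubber pad, 66 (x) x 48 (y) mm, 30 mm in front of the stand's origin, 22 mm above the bench. The valve block goes here.
- hold_down: The moving, weighted part (about 0.7 kg): the toothed rail with a black knob on top, and an arm that reaches forward over the pad. Origin on the rail's axis at bench height when down (x = +50 mm in the stand's frame); axes as the stand's. The arm is 32 mm wide (y) and 14 mm thick and reaches to 40 mm in front of the stand's origin, so it covers the middle and back of the pad; an upright web 40 mm high joins it to the rail.
- knob (a point): Middle of the knob's waist, the place to grip: an upright cylinder of diameter 24 mm, 27 mm high, with a flange of 40 mm diameter, 10 mm thick, above it (flange top 23.5 mm above this point) and the rail's end 21 mm below it (a 32 mm collar begins 15.5 mm below). On the rail's axis, 204.5 mm above the bench when down, 322.5 mm at the top notch.
- foot (a point): Middle of the flat underside of the arm, straight above the pad's centre; 4 mm above the pad when the rail is down.
- rail (a joint): Height of the rail and hold-down, m: 0 is down, 0.126 the upper stop. The pawl holds it at nine notches, one every 0.014 m (0.006, 0.020, ... top notch 0.118); it starts right down or on the lowest notch. It is damped (80 N per m/s): let free it sinks at 0.06 to 0.1 m/s, and pulling it up at 0.06 m/s takes about 15 N. Foot on the block: 0.040.
- pawl (a joint): Turn of the sprung pawl, rad: 0 is home in the teeth, 0.5 fully pressed. From 0.22 upward it is clear of the teeth and the rail sinks. When let go it springs back to the teeth; it rests a little above 0 when it leans on a tooth's slope.
- paddle (a point): Middle of the top of the pawl's black paddle, 30 (x) x 26 (y) mm, on a lever cranked forward at the right (-y) side of the column: at x = +5 mm, y = -99.5 mm in the stand's frame, 114 mm above the bench when home. Pressing it straight down lifts the pawl from the teeth: 15 mm down is enough to release, 22 mm is a good stroke, 30 mm is the stop; 3 to 12 N. It turns about a front-to-back pin at y = -34.5 mm, 107 mm above the bench.
- valve_block: Small die-cast grey valve block, 0.16 kg, about 40 (x) x 72 (y) x 44 (z) mm; origin at the centre of its underside, z up. Body: x from -16 to +20 mm, y from -26 to +26 mm, 36 mm high, gripped across x; a round port of 21 mm diameter, 10 mm long, sticks out of both y ends at 18 mm height, and one of 24 mm diameter stands on top to 44 mm. Either end may face the front.
- brass_bush: Flanged brass bush standing on its flange, diameter 38 mm, 34 mm high; origin at the centre of its underside. Leave alone.
- plug_gauge: Plug gauge, a steel rod with a red end lying flat, 18 (x) x 94 (y) x 16 mm; origin at the centre of its underside. Leave alone.
- thread_locker: Red bottle with white tip, 24 x 40 x 94 mm, upright; origin at the centre of its underside. Leave alone.
- grease_tub: White tub with blue lid, diameter 68 mm, 52 mm high; origin at the centre of its underside. Leave alone.
- coil_spring: Steel coil spring standing on end, diameter 28 mm, 55 mm high; origin at the centre of its underside. Leave alone.
- gold_ring: Yellow ring lying flat, diameter 52 mm, 7 mm high; origin at the centre of its underside. Leave alone.
Not all that is in view belongs to the job. There is more than one size of the valve_block; the one meant has the size given above.

How it is judged:
By the outcome, as a careful person would: the job done as asked, in the order asked, and still so for the second after the job is handed in, with the robot touching nothing.
It also fails if it takes over 69 s, if anything falls off the work surface, if the arm or the gripper's body presses on something with over 40 N, if the wrist force passes 120 N, or if a joint passes its speed limit or range.

## Robot

A 6-joint arm with a two-finger parallel gripper is mounted at the origin on a cart in front of the work surface, level with it; the furniture and walls round the work are solid. World frame = base frame: x ahead of the robot, y to its left, z up, the work surface at z = 0. Lengths are in m, angles in rad, forces in N, time in s.
With the tool pointing down it reaches from about 0.35 to 0.775 m from the base axis. Payload 7.3 kg.
Tool frame: the origin (TCP) lies at the very end of the fingers, on their centre line; the grasp point (between the pads) lies 19 mm behind it; z points along the fingers, y is the line along which they close (so a half turn about z gives the same grasp; the last joint's range is limited). The gripper opens to 92 mm and grips with 3 to 60 N. Pads are 19 mm wide; open, the fingers measure 130 mm over their backs; the gripper's body (75 mm by 190 mm) begins 47 mm behind the grasp point.
Start: joints at [-0.146, 0.342, 1.524, -0, 1.275, -0.146], TCP at [0.525, 0, 0.227] pointing down, gripper open.
Joint ranges: [-2.53, 2.53], [-0.77, 2.02], [0.04, 2.7], [-1, 4.14], [0.28, 2.66], [-3.11, 3.11]. Speed limits (rad/s): [2.57, 2.57, 3.14, 3.14, 3.14, 3.14].

## Interface

Orientations are given as a rotation vector (axis times angle).
In Python, from workcell import get_obs, snapshot, camera_info, finish_job, recognise gives the robot as it stands. The module is installed in compiled form; this text tells all that it offers.
- The arm moves only by the tool apply_moves, never from a script. Its argument "steps" is a list of rows, each a list of 7 numbers: the finger opening in mm, from 0 to 91.8, then the shift along the tool's x, y, z in units of 40 mm (1.0 is 40 mm), then the turn, a rotation vector about the tool's x, y, z in rad. A call has 1 to 12 rows; each row is the pose to reach, as a shift and turn from the pose commanded when the call began, along the tool's axes at that moment; what a row does not reach only later rows make up. A row lasts 1/8 s, in which the tool goes at most 62.5 mm and 10.7 degrees, less where a joint would pass 70% of its speed; a pose out of reach is approached as far as the arm can. A call with a gripper value outside its range is refused whole. The fingers move at their own pace and stop on an object; the grip force is fixed at half the most. Time passes only in rows, so rows that repeat a pose let the fingers close. It gives the time, the measured TCP pose, the force, the opening and the grip force at its end, in the units of the state.
- get_obs(): the state, without advancing time (a new reading comes with each control period).
- snapshot(name): name is "scene" or "side" or "wrist"; returns the picture (480x640x3 uint8, red, green, blue); there is no depth.
- camera_info(name): a dict with "fovy" (degrees; the focal length in pixels is half the picture's height over the tangent of half this angle, whatever the lens; pixels are square), "cx", "cy" (the principal point, pixels), "T" (4x4, takes a point from camera to world coordinates); the wrist camera has in their place "hand_eye" (4x4, takes a point from camera to tool coordinates, whose origin is the TCP and whose axes are the flange's). Camera axes: x right, y down, z forward; pixel columns grow to the right and rows downward; lengths in m; the calibration is good to about 2 mm. A picture is of the moment at which its call begins: read the wrist's pose just before it. camera_info takes no time and is no camera call.
- finish_job(): hands the job in; it is judged then, once.
Trained networks look in the newest picture that a camera, given by its name, has taken for a name from the list of things; names that differ only in an ending like _2 or _b are one class to them, and where a whole thing is asked for, a point or a joint stands for the part that bears it (a point fixed in the world has none). Each returns a list of dicts, best first, with "conf" (0 to 1); they miss things now and then, are a little off and sometimes report something else, mostly with a low value. They report only what shows in the picture. A call takes as long as a camera call. They do not tell look-alikes from the thing itself.
- recognise(thing, camera): "extent" ([left, top, right, bottom] in pixels, round what is visible of it).
The state is a dict: "time": time; "joints": joint angles; "qvel": joint speeds; "effort": joint torques, N m; "eef_pos": TCP position; "tool_rot": TCP orientation; "contact_force": force on the tool from outside, world axes, zero at the start; "ft_torque": the same for the moment, N m; "finger_gap": opening from 0.0 (shut) to 1.0 (fully open); "grasp_force": force on a finger pad.
Only numpy, scipy, OpenCV 4.12 (cv2) and the standard library are available. Lean on these libraries where they do the work, as an engineer would, in place of code of your own. Each camera call takes 0.05 s, during which the arm holds its last target. There are 200 camera calls.

## Working session

There is one attempt and no reset: what is moved stays moved. The work goes in short steps, Python scripts to look and compute and a tool call to move; the robot and the scene stay as the last step left them, time stands still between calls to the robot, and variables do not carry over. Pictures are saved under pics/ and viewed, at most 12 in all, crops included, and the job is handed in when it is done.

Besides the shell and the picture viewer there is one more tool, called by a JSON object that holds its "fn" and its "kwargs". apply_moves: Moves the arm, as the interface text tells. Its arguments: {"type":"object","properties":{"steps":{"type":"array","items":{"type":"array","items":{"type":"number"}}}},"required":["steps"]}

```bash
mkdir -p pics
cat > h.py <<'E'
import numpy as np, cv2
from scipy.spatial.transform import Rotation as R
from workcell import *
def snap(n,f):
    im=snapshot(n); cv2.imwrite(f'pics/{f}.png',im[:,:,::-1]); return im
def cam(n):
    c=camera_info(n); f=240/np.tan(np.radians(c['fovy'])/2)
    if 'T' in c: T=np.array(c['T'])
    else:
        o=get_obs(); W=np.eye(4); W[:3,:3]=R.from_rotvec(o['tool_rot']).as_matrix(); W[:3,3]=o['eef_pos']; T=W@np.array(c['hand_eye'])
    return f,c['cx'],c['cy'],T
def ray(n,u,v,z):
    f,cx,cy,T=cam(n); d=T[:3,:3]@np.array([(u-cx)/f,(v-cy)/f,1]); o=T[:3,3]
    return o+d*(z-o[2])/d[2]
def proj(n,p):
    f,cx,cy,T=cam(n); q=T[:3,:3].T@(np.array(p)-T[:3,3]); return [round(f*q[0]/q[2]+cx,1),round(f*q[1]/q[2]+cy,1)]
E
python3 - <<'E'
from h import *
print(get_obs())
for n in ['scene','side','wrist']:
    snap(n,n+'0'); c=camera_info(n); print(n,{k:np.round(v,3).tolist() for k,v in c.items()})
    for t in ['stand','hold_down','knob','valve_block','paddle']:
        print(t,[(round(d['conf'],2),np.round(d['extent']).tolist()) for d in recognise(t,n)])
E
python3 -c "
import cv2,numpy as np
a=[cv2.imread(f'pics/{n}0.png') for n in ('scene','side','wrist')]
"
```

```text
{'time': 0.0, 'joints': array([-1.46009878e-01,  3.42758139e-01,  1.52504634e+00, -2.44608891e-05,
        1.27537387e+00, -1.45993224e-01]), 'qvel': array([ 0.00018412,  0.00071291, -0.00040111, -0.00017466, -0.00101525,
        0.00052641]), 'effort': array([ 7.61924657e-04, -4.31245601e+01, -2.44219762e+01,  7.17750052e-02,
        5.59406646e-02, -1.04314388e-04]), 'eef_pos': array([5.24585519e-01, 7.05009583e-05, 2.26016342e-01]), 'tool_rot': array([-2.22056189e+00, -2.22054076e+00,  1.51517138e-03]), 'contact_force': array([-0.1204551 , -0.26416926, -0.18391218]), 'ft_torque': array([0.03503941, 0.02555728, 0.02965836]), 'grasp_force': 0.0, 'finger_gap': 0.995674366164814}
scene {'fovy': 49.687, 'cx': 314.958, 'cy': 236.432, 'T': [[0.642, -0.373, 0.67, -0.147], [-0.767, -0.309, 0.563, -0.286], [-0.003, -0.875, -0.484, 0.607], [0.0, 0.0, 0.0, 1.0]]}
stand [(0.7, [282.0, 193.0, 394.0, 348.0])]
hold_down [(0.73, [311.0, 192.0, 358.0, 316.0])]
knob [(0.96, [314.0, 193.0, 359.0, 318.0])]
valve_block [(0.96, [186.0, 275.0, 211.0, 296.0]), (0.59, [226.0, 240.0, 251.0, 260.0])]
paddle [(0.58, [356.0, 242.0, 398.0, 290.0])]
side {'fovy': 56.082, 'cx': 328.99, 'cy': 244.176, 'T': [[-0.91, -0.244, 0.336, 0.205], [-0.415, 0.486, -0.769, 0.988], [0.024, -0.839, -0.544, 0.658], [0.0, 0.0, 0.0, 1.0]]}
stand [(0.73, [316.0, 196.0, 395.0, 312.0])]
hold_down [(0.95, [330.0, 196.0, 373.0, 287.0])]
knob [(0.85, [332.0, 195.0, 375.0, 286.0])]
valve_block [(0.79, [262.0, 344.0, 300.0, 377.0]), (0.61, [345.0, 370.0, 374.0, 394.0])]
paddle [(0.74, [346.0, 228.0, 374.0, 235.0])]
wrist {'fovy': 64.215, 'cx': 313.036, 'cy': 240.176, 'hand_eye': [[-0.001, -0.964, -0.267, 0.072], [1.0, -0.001, -0.0, 0.0], [0.0, -0.267, 0.964, -0.158], [0.0, 0.0, 0.0, 1.0]]}
stand [(0.93, [166.0, 0.0, 357.0, 108.0])]
hold_down []
knob []
valve_block []
paddle [(0.79, [244.0, 0.0, 340.0, 110.0])]
```

View pics/scene0.png

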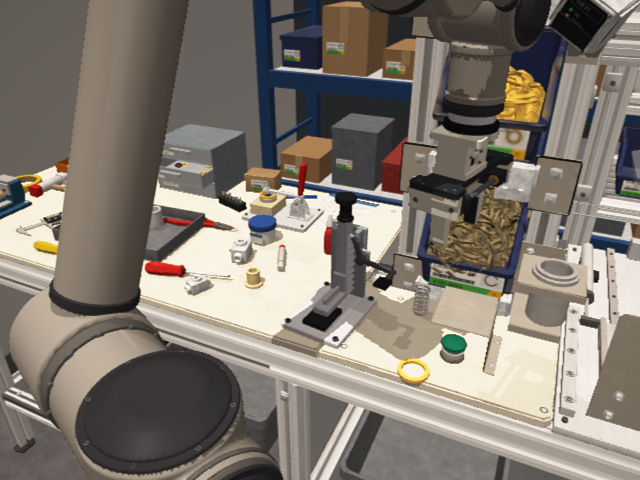

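View pics/side0.png

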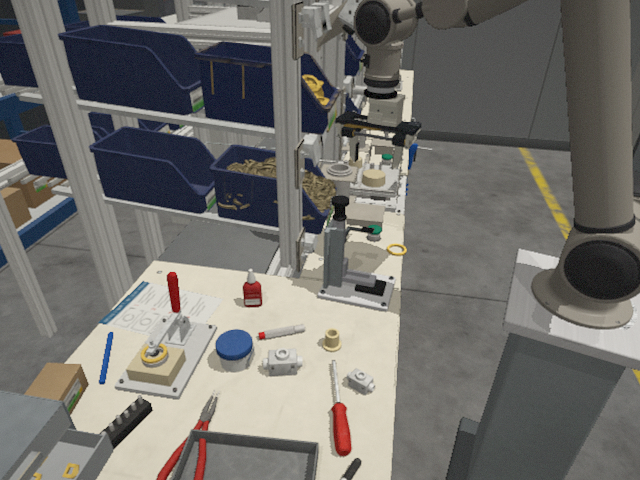

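The scene picture shows the stand at about (330,310) with its knob at (345,205), and two valve blocks at (198,285) and (240,250). In the side picture they are at (360,381) (smaller) and (281,360) (larger). Next I'll measure them.

Run:
```python
from h import *
for n,u,v,z in [('scene',198,285,.02),('side',360,381,.02),('scene',239,251,.02),('side',281,361,.02),('scene',346,198,.22),('side',340,200,.22),('scene',345,198,.234),('side',340,200,.234),('scene',322,319,.022),('side',370,287,.022),('scene',383,284,.114),('side',364,230,.114)]:
    print(n,u,v,z,ray(n,u,v,z).round(3))
# stand corners
for n,u,v in [('scene',283,327),('scene',330,347),('scene',376,300),('side',319,295),('side',390,307),('side',396,279),('side',369,228),('scene',253,278),('side',332,340),('scene',387,282)]: print(n,u,v,ray(n,u,v,.012).round(3))
for n,e in [('scene',(186,275,211,296)),('scene',(226,240,251,260)),('side',(345,370,374,394)),('side',(262,344,300,377))]:
    print([ray(n,u,v,.015).round(3)[:2].tolist() for u,v in [(e[0],(e[1]+e[3])/2),(e[2],(e[1]+e[3])/2)]])
s=cv2.imread('pics/scene0.png');d=cv2.imread('pics/side0.png')
a=cv2.resize(s[180:360,170:410],(800,600),interpolation=cv2.INTER_CUBIC)
b=cv2.resize(d[185:410,230:410],(480,600),interpolation=cv2.INTER_CUBIC)
cv2.imwrite('pics/a.png',np.hstack([cv2.resize(a,(400,300)),b[:300,:400]]) if 0 else a); cv2.imwrite('pics/b.png',b)
```

```text
scene 198 285 0.02 [0.362 0.448 0.02 ]
side 360 381 0.02 [0.365 0.468 0.02 ]
scene 239 251 0.02 [0.506 0.484 0.02 ]
side 281 361 0.02 [0.514 0.488 0.02 ]
scene 346 198 0.22 [0.533 0.213 0.22 ]
side 340 200 0.22 [0.526 0.202 0.22 ]
scene 345 198 0.234 [0.507 0.196 0.234]
side 340 200 0.234 [0.516 0.227 0.234]
scene 322 319 0.022 [0.434 0.187 0.022]
side 370 287 0.022 [0.441 0.209 0.022]
scene 383 284 0.114 [0.482 0.093 0.114]
side 364 230 0.114 [0.493 0.126 0.114]
scene 283 327 [0.381 0.234 0.012]
scene 330 347 [0.394 0.135 0.012]
scene 376 300 [0.557 0.151 0.012]
side 319 295 [0.537 0.275 0.012]
side 390 307 [0.381 0.244 0.012]
side 396 279 [0.399 0.141 0.012]
side 369 228 [ 0.539 -0.052  0.012]
scene 253 278 [0.458 0.391 0.012]
side 332 340 [0.454 0.39  0.012]
scene 387 282 [0.623 0.169 0.012]
[[0.35, 0.472], [0.382, 0.433]]
[[0.496, 0.517], [0.532, 0.473]]
[[0.389, 0.477], [0.343, 0.455]]
[[0.549, 0.498], [0.485, 0.467]]
```

View pics/a.png

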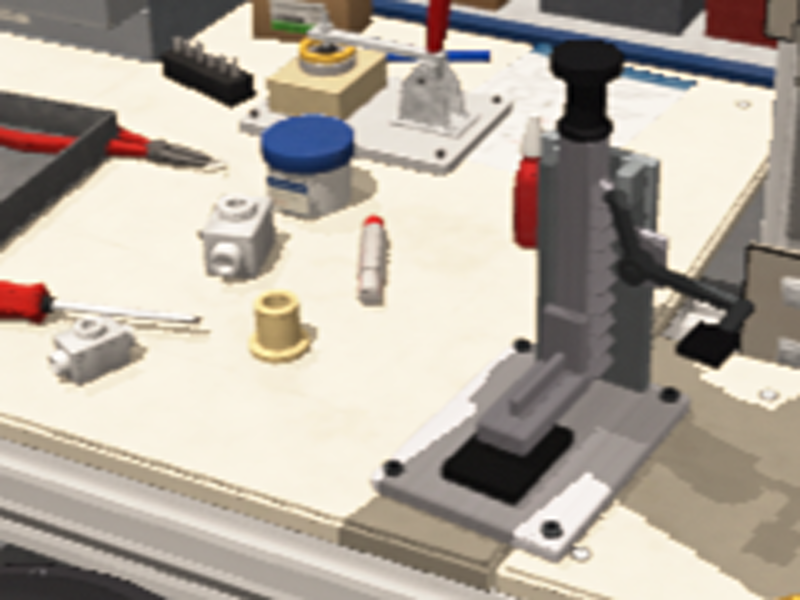

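View pics/b.png

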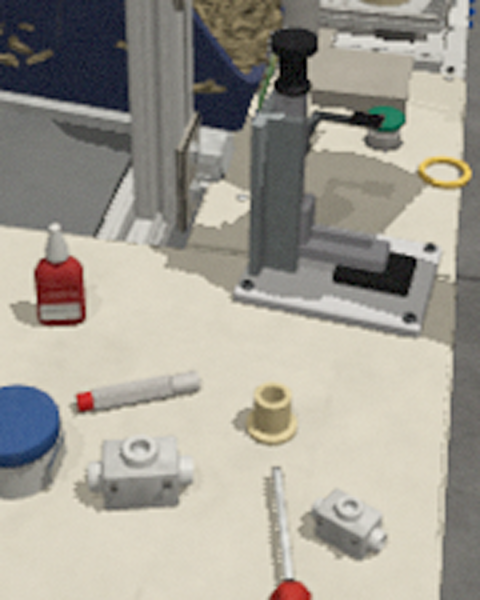

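The larger block, at about (0.51, 0.487), has the right size (about 71 mm long by its pixels). The other, at (0.365, 0.46), is a small look-alike. The stand is at about (0.47, 0.20), turned about 10°, with the rail low. Next I'll go above the knob, backing away from the bins first.

{"fn": "apply_moves", "kwargs": {"steps": [[91.8,0,-1.5,-0.5,0,0,0],[91.8,0.6,-1.5,-1.0,0,0,-0.16],[91.8,1.5,-1.5,-1.5,0,0,-0.32],[91.8,2.5,-1.5,-2,0,0,-0.48],[91.8,3.5,-1.2,-2.5,0,0,-0.65],[91.8,4.2,-1.0,-2.5,0,0,-0.82],[91.8,5,-0.5,-2.5,0,0,-1.0],[91.8,5,-0.5,-2.5,0,0,-1.18],[91.8,5,-0.5,-2.5,0,0,-1.36],[91.8,5,-0.5,-2.5,0,0,-1.54],[91.8,5,-0.5,-2.5,0,0,-1.745],[91.8,5,-0.5,-2.5,0,0,-1.745]]}}

```text
time: 2.4
eef_pos: [0.505, 0.2, 0.3267]
tool_rot: [-0.272, 3.13, -0.0]
contact_force: [0.4, 0.1, -0.4]
finger_gap: 1.002
grasp_force: 0.0
```

```bash
cat >> h.py <<'E'
def log():
    o=get_obs()
    open('log.txt','a').write(' '.join(map(str,[*o['joints'],*o['eef_pos'],*o['tool_rot']]))+'\n')
    M=R.from_rotvec(o['tool_rot']).as_matrix(); print(round(o['time'],2),o['eef_pos'].round(4),'j',o['joints'].round(3),'F',o['contact_force'].round(1),'gap',round(o['finger_gap']*92,1),'\nx',M[:,0].round(3),'z',M[:,2].round(3)); return o,M
E
python3 - <<'E'
from h import *
log(); snap('wrist','w1')
for t in ['stand','knob','paddle','hold_down']:
    print(t,[(round(d['conf'],2),np.round(d['extent']).tolist()) for d in recognise(t,'wrist')])
E
```

```text
2.4 [0.505  0.2    0.3267] j [ 0.236  0.321  1.281 -0.     1.539 -1.508] F [ 0.4  0.1 -0.4] gap 92.2 
x [-0.985 -0.173 -0.   ] z [ 0. -0. -1.]
stand [(0.95, [209.0, 99.0, 374.0, 296.0])]
knob [(0.89, [294.0, 138.0, 352.0, 297.0])]
paddle [(0.71, [205.0, 167.0, 299.0, 252.0]), (0.68, [206.0, 101.0, 372.0, 296.0]), (0.55, [502.0, 279.0, 543.0, 308.0])]
hold_down [(0.67, [207.0, 98.0, 380.0, 297.0]), (0.63, [297.0, 136.0, 350.0, 296.0])]
```

View pics/w1.png

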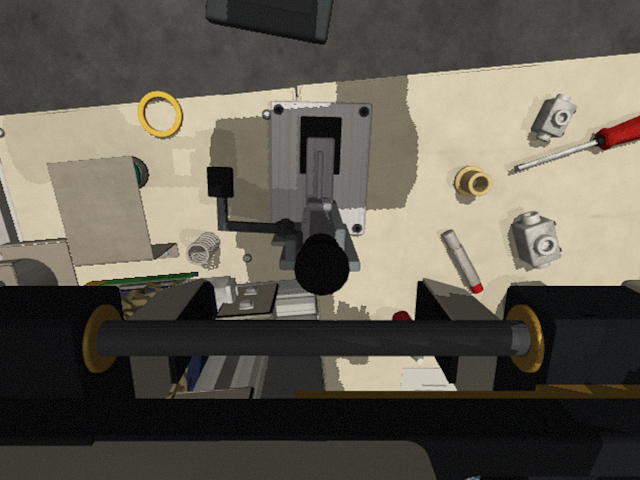

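The wrist view shows the stand square to the image, with its front screws at (278,110) and (364,111). The knob flange is at (322,265), the paddle at (220,181) and the pad at (320,145). The real block is at (536,242).

Run:
```python
from h import *
for k,u,v,z in [('knob',322,264,.228),('knob+6',322,264,.234),('padfrontL',301,117,.022),('padfrontR',341,118,.022),('padcl',300,172,.022),('padl',340,172,.022),('scr1',278,110,.012),('scr2',364,111,.012),('scr3',358,229,.012),('corner',275,102,.012),('corner',371,104,.012),('paddle',220,181,.114),('blk top',544,246,.044),('blk',536,242,.022),('port1',530,217,.018),('port2',541,266,.018)]:
    p=ray('wrist',u,v,z); print(k,p.round(4))
```

```text
knob [0.521  0.2094 0.228 ]
knob+6 [0.519  0.2089 0.234 ]
padfrontL [0.4182 0.1712 0.022 ]
padfrontR [0.4114 0.2168 0.022 ]
padcl [0.4803 0.1802 0.022 ]
padl [0.4721 0.2273 0.022 ]
scr1 [0.4147 0.1429 0.012 ]
scr2 [0.3986 0.2425 0.012 ]
scr3 [0.5395 0.2643 0.012 ]
corner [0.4066 0.1382 0.012 ]
corner [0.3896 0.249  0.012 ]
paddle [0.4929 0.107  0.114 ]
blk top [0.5149 0.4837 0.044 ]
blk [0.5156 0.4868 0.022 ]
port1 [0.4865 0.4715 0.018 ]
port2 [0.5461 0.5062 0.018 ]
```

{"fn": "apply_moves", "kwargs": {"steps": [[91.8,-0.51,0.18,0.7,0,0,0.017],[91.8,-0.51,0.18,1.6,0,0,0.017],[91.8,-0.51,0.18,2.4,0,0,0.017],[91.8,-0.51,0.18,2.9,0,0,0.017],[91.8,-0.51,0.18,3.05,0,0,0.017],[30,-0.51,0.18,3.05,0,0,0.017],[30,-0.51,0.18,3.05,0,0,0.017],[10,-0.51,0.18,3.05,0,0,0.017],[10,-0.51,0.18,3.05,0,0,0.017],[10,-0.51,0.18,3.05,0,0,0.017]]}}

```text
time: 3.9
eef_pos: [0.5239, 0.2106, 0.2049]
tool_rot: [-0.247, 3.132, 0.0]
contact_force: [0.0, -0.0, 0.2]
finger_gap: 0.507
grasp_force: 0.0
```

Run:
```python
from h import *
log(); snap('wrist','w2'); print(get_obs()['grasp_force'])
```

```text
3.9 [0.5239 0.2106 0.2049] j [ 0.247  0.432  1.448 -0.     1.262 -1.481] F [ 0.  -0.   0.2] gap 46.7 
x [-0.988 -0.157 -0.   ] z [ 0.  0. -1.]
0.02718748603911081
```

{"fn": "apply_moves", "kwargs": {"steps": [[10,0,0,0,0,0,0],[10,0,0,0,0,0,0],[10,0,0,0,0,0,0],[10,0,0,0,0,0,0]]}}

```text
time: 4.45
eef_pos: [0.524, 0.2096, 0.2048]
tool_rot: [-0.246, 3.132, -0.003]
contact_force: [-0.0, -4.5, 0.7]
finger_gap: 0.419
grasp_force: 30.0
```

{"fn": "apply_moves", "kwargs": {"steps": [[10,0,-0.02,-0.1,0,0,0],[10,0,-0.02,-0.25,0,0,0],[10,0,-0.02,-0.4,0,0,0],[10,0,-0.02,-0.55,0,0,0],[10,0,-0.02,-0.7,0,0,0]]}}

```text
time: 5.08
eef_pos: [0.5239, 0.2095, 0.231]
tool_rot: [0.246, -3.13, 0.001]
contact_force: [5.5, -1.2, -13.6]
finger_gap: 0.422
grasp_force: 30.0
```

Run:
```python
from h import *
log(); im=snap('side','s3'); snap('scene','c3'); print(get_obs()['grasp_force'])
a=im[150:330,270:430]; b=cv2.imread('pics/c3.png')[160:360,260:420]
cv2.imwrite('pics/ab3.png',np.hstack([cv2.resize(a[:,:,::-1],(400,450)),cv2.resize(b,(360,450))]))
```

```text
5.08 [0.5239 0.2095 0.231 ] j [ 0.245  0.413  1.404 -0.     1.327 -1.483] F [  5.5  -1.2 -13.6] gap 38.8 
x [-0.988 -0.156  0.002] z [-0.002 -0.001 -1.   ]
29.998833541176282
```

View pics/ab3.png

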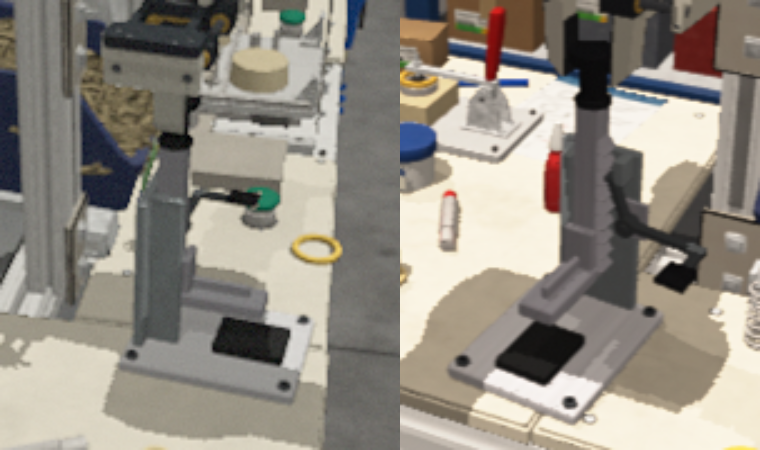

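{"fn": "apply_moves", "kwargs": {"steps": [[10,0,0,-0.15,0,0,0],[10,0,0,-0.35,0,0,0],[10,0,0,-0.55,0,0,0],[10,0,0,-0.75,0,0,0],[10,0,0,-0.95,0,0,0],[10,0,0,-1.15,0,0,0],[10,0,0,-1.35,0,0,0],[10,0,0,-1.55,0,0,0],[10,0,0,-1.75,0,0,0],[10,0,0,-1.95,0,0,0],[10,0,0,-2.1,0,0,0],[10,0,0,-2.2,0,0,0]]}}

```text
time: 6.68
eef_pos: [0.5239, 0.2096, 0.3192]
tool_rot: [0.246, -3.13, 0.001]
contact_force: [4.9, -2.0, -12.4]
finger_gap: 0.42
grasp_force: 30.0
```

{"fn": "apply_moves", "kwargs": {"steps": [[10,0,0,-0.1,0,0,0],[10,0,0,-0.15,0,0,0],[10,0,0,-0.15,0,0,0],[10,0,0,-0.15,0,0,0]]}}

```text
time: 7.18
eef_pos: [0.524, 0.2096, 0.3267]
tool_rot: [-0.246, 3.132, -0.001]
contact_force: [3.1, -3.8, -7.8]
finger_gap: 0.417
grasp_force: 30.0
```

{"fn": "apply_moves", "kwargs": {"steps": [[10,0,0,0.05,0,0,0],[10,0,0,0.1,0,0,0],[10,0,0,0.13,0,0,0],[10,0,0,0.13,0,0,0],[10,0,0,0.13,0,0,0]]}}

```text
time: 7.8
eef_pos: [0.524, 0.2096, 0.3226]
tool_rot: [-0.246, 3.13, -0.0]
contact_force: [1.0, -5.4, -2.5]
finger_gap: 0.419
grasp_force: 30.0
```

The load has moved onto the pawl at a rise of 0.118, the top notch. Now I'll let go and go up.

{"fn": "apply_moves", "kwargs": {"steps": [[10,0,0,0.03,0,0,0],[91.8,0,0,0.03,0,0,0],[91.8,0,0,0.03,0,0,0],[91.8,0,0,0.03,0,0,0],[91.8,0,0,0.03,0,0,0],[91.8,0,0,-0.6,0,0,0],[91.8,0,0,-1.2,0,0,0],[91.8,0,0,-1.8,0,0,0]]}}

```text
time: 8.8
eef_pos: [0.5239, 0.21, 0.3943]
tool_rot: [0.247, -3.132, -0.0]
contact_force: [0.1, 0.4, -0.0]
finger_gap: 0.997
grasp_force: 0.0
```

Run:
```python
from h import *
log()
im=snap('side','s4')
print(recognise('hold_down','side')[:2],recognise('knob','side')[:1])
for z in (.22,.318,.346): print(z,proj('side',(.524,.2095,z)))
# block pose and refinement from earlier wrist image is known; fit kinematics
D=np.loadtxt('log.txt'); print(D.shape)
```

```text
8.8 [0.5239 0.21   0.3943] j [ 0.245  0.357  1.052  0.     1.733 -1.483] F [ 0.1  0.4 -0. ] gap 91.7 
x [-0.988 -0.157  0.   ] z [-0.  0. -1.]
[{'extent': [332.9, 143.6, 381.1, 240.9], 'conf': 0.75}] [{'extent': [331.4, 141.8, 377.7, 241.8], 'conf': 0.79}]
0.22 [np.float64(339.6), np.float64(201.7)]
0.318 [np.float64(341.4), np.float64(157.5)]
0.346 [np.float64(342.0), np.float64(143.9)]
(4, 12)
```

Run:
```python
from h import *
from scipy.optimize import least_squares
D=np.loadtxt('log.txt'); D=np.vstack([D,[-.14601,.342758,1.525046,0,1.275374,-.145993,.5245855,.00007,.226016,0,0,0]])
j=D[:,:6];p=D[:,6:9]
r=np.cos(j[:,0])*p[:,0]+np.sin(j[:,0])*p[:,1]; l=-np.sin(j[:,0])*p[:,0]+np.cos(j[:,0])*p[:,1]
print(l.round(4))
f=lambda q:np.r_[q[0]+q[1]*np.sin(j[:,1])+q[2]*np.sin(j[:,1]+j[:,2])-r, q[3]+q[1]*np.cos(j[:,1])+q[2]*np.cos(j[:,1]+j[:,2])-p[:,2]]
s=least_squares(f,[0,.45,.4,.1]); print(s.x.round(4),abs(s.fun).max())
```

```text
[0.0764 0.0764 0.0763 0.0765 0.0764]
[ 0.0271  0.4045  0.3828 -0.0453] 0.01280169237300599
```

Run:
```python
from h import *
from scipy.optimize import least_squares
D=np.loadtxt('log.txt'); D=np.vstack([D,[-.14601,.342758,1.525046,0,1.275374,-.145993,.5245855,.00007,.226016,0,0,0]])
j=D[:,:6];p=D[:,6:9]
r=np.cos(j[:,0])*p[:,0]+np.sin(j[:,0])*p[:,1]
def f(q):
  a=j[:,1];b=a+j[:,2]+q[4]
  return np.r_[q[0]+q[1]*np.sin(a)+q[2]*np.sin(b)-r, q[3]+q[1]*np.cos(a)+q[2]*np.cos(b)-p[:,2]]
for k in (0,-.2,.2):
  s=least_squares(f,[0,.45,.4,.1,k],x_scale=[.1,.1,.1,.1,.1],xtol=1e-12,ftol=1e-12); print(s.x.round(4),abs(s.fun).max())
print(r.round(4),np.c_[j[:,1:3],j[:,4],j[:,1]+j[:,2]+j[:,4],p[:,2]].round(4))
```

```text
[-5.000e-04  5.074e-01  3.826e-01 -9.540e-02  1.243e-01] 0.0004715271947165478
[-5.000e-04  5.074e-01  3.826e-01 -9.540e-02  1.243e-01] 0.0004715274506135181
[-5.000e-04  5.074e-01  3.826e-01 -9.540e-02  1.243e-01] 0.00047152741394318465
[0.5378 0.5595 0.5591 0.5592 0.519 ] [[0.3212 1.2811 1.5393 3.1416 0.3267]
 [0.4318 1.4478 1.2617 3.1412 0.2049]
 [0.4126 1.4041 1.3272 3.144  0.231 ]
 [0.3574 1.0517 1.7325 3.1416 0.3943]
 [0.3428 1.525  1.2754 3.1432 0.226 ]]
```

{"fn": "apply_moves", "kwargs": {"steps": [[91.8,0.7,0,0,0,0,0],[91.8,1.4,0,0,0,-0.1,0],[91.8,2.0,0,0,0,-0.2,0],[91.8,2.4,0,0,0,-0.3,0],[91.8,2.4,0,0,0,-0.4,0],[91.8,2.4,0,0,0,-0.4,0]]}}

```text
time: 9.7
eef_pos: [0.4273, 0.1947, 0.3924]
tool_rot: [-0.217, 2.736, 0.044]
contact_force: [0.7, -0.2, 0.0]
finger_gap: 1.0
grasp_force: 0.0
```

Run:
```python
from h import *
o,M=log()
j=o['joints'];p=o['eef_pos'];r=np.cos(j[0])*p[0]+np.sin(j[0])*p[1]
a=j[1];b=a+j[2]+.1243
wr=-.0005+.5074*np.sin(a)+.3826*np.sin(b); wz=.5074*np.cos(a)+.3826*np.cos(b)-.0954 # = z if tool straight down
phi=j[1]+j[2]+j[4]
print(r-wr, p[2]-wz, phi, 'Lt by r',(r-wr)/np.sin(phi),'by z',(p[2]-wz)/(1+np.cos(phi)), M[:,2])
```

```text
9.7 [0.4273 0.1947 0.3924] j [ 0.302 -0.072  1.631 -0.06   1.188 -1.415] F [ 0.7 -0.2  0. ] gap 92.0 
x [-0.91  -0.145 -0.388] z [ 0.383  0.061 -0.922]
0.1225783557357405 0.024841110889308682 2.747760346787902 Lt by r 0.3194389488761746 by z 0.32448826915560286 [ 0.3829295   0.06093349 -0.92176575]
```

```bash
cat > k.py <<'E'
from h import *
from scipy.optimize import least_squares
L2,L3,OF,H,LT,B=.5074,.3826,.1243,.2266,.322,.0764
C=None
def fk(q,c=0):
    a=q[1];b=a+q[2]
    w=np.array([L2*np.sin(a)+L3*np.sin(b+OF),B,H+L2*np.cos(a)+L3*np.cos(b+OF)])
    Z=R.from_euler('z',q[0]); M=Z*R.from_euler('ZYZ',[0,b,0][:3])*R.from_euler('ZYZ',[q[3],q[4],q[5]])*R.from_euler('z',c)
    return Z.apply(w)+LT*M.as_matrix()[:,2], M.as_matrix()
LO=np.array([-2.53,-.77,.04,-1,.28,-3.11]);HI=np.array([2.53,2.02,2.7,4.14,2.66,3.11])
def pose(az,th,side):  # tool z tilted th forward at azimuth az; side=-1: tool x back(camera back/below), +1: forward/up
    f=np.array([np.cos(az),np.sin(az),0]);z=np.sin(th)*f-np.cos(th)*np.array([0,0,1]);x=side*(np.cos(th)*f+np.sin(th)*np.array([0,0,1]))
    return np.c_[x,np.cross(z,x),z]
def ik(p,M,q0):
    def e(q):
        P,N=fk(q,CC); return np.r_[(P-p)*10,R.from_matrix(N.T@M).as_rotvec()]
    s=least_squares(e,np.clip(q0,LO+.01,HI-.01),bounds=(LO,HI)); return s.x,abs(s.fun).max()
def rows(p,M,P,N): # shift in units, rotvec from pose (p,M) to (P,N)
    return np.r_[M.T@(P-p)/.04,R.from_matrix(M.T@N).as_rotvec()].round(3).tolist()
CC=0
D=np.loadtxt('log.txt')
for d in D[-1:]:
    P,N=fk(d[:6]); CC=R.from_matrix(N.T@R.from_rotvec(d[9:12]).as_matrix()).as_rotvec()[2]
E
python3 - <<'E'
from k import *
print('CC',CC)
for d in D:
    P,N=fk(d[:6],CC); print((P-d[6:9]).round(4),R.from_matrix(N.T@R.from_rotvec(d[9:12]).as_matrix()).as_rotvec().round(3))
s9=np.radians(9);ax=np.array([np.cos(s9),np.sin(s9),0])
pad=np.array([.447,.199,.022])
q0=[.3,.5,2.3,3.14,.5,-1.5]
for th in (40,45,50,55):
    t=np.radians(th);M=pose(s9,t,1)
    g=pad-.005*ax+[0,0,.026]; q,e=ik(g+.019*M[:,2],M,q0); print(th,'place',q.round(2),round(e,4))
    q,e=ik(g+[0,0,.05]-.15*ax+.019*M[:,2],M,q0); print(th,'pre-place',q.round(2),round(e,4))
    a=np.radians(30);M=pose(a,t,1)
    g=np.array([.515,.486,.026]); q,e=ik(g+.019*M[:,2],M,q0); print(th,'pick',q.round(2),round(e,4))
    q,e=ik(g+.019*M[:,2]-.12*M[:,2],M,q0); print(th,'prepick',q.round(2),round(e,4))
E
```

```text
CC 1.5707963267948968
[ 0.0004  0.0001 -0.    ] [-0.  0. -0.]
[ 0.0003  0.0001 -0.    ] [-0. -0. -0.]
[ 0.0003  0.0001 -0.    ] [-0.  0. -0.]
[ 0.0006  0.0002 -0.    ] [-0. -0. -0.]
[0.0015 0.0002 0.0004] [-0. -0. -0.]
40 place [ 0.33  0.54  2.4   3.38  0.5  -1.64] 0.0
40 pre-place [ 0.51  0.29  2.69  3.58  0.55 -1.67] 0.0
40 pick [ 0.71  0.76  1.86  3.71  0.28 -1.98] 0.0747
40 prepick [ 0.78  0.52  2.02  4.14  0.28 -2.37] 0.0903
45 place [ 0.35  0.6   2.45  3.35  0.7  -1.6 ] 0.0
45 pre-place [ 0.6   0.35  2.7   3.69  0.67 -1.68] 0.0359
45 pick [ 0.7   0.76  1.86  3.6   0.29 -1.88] 0.0
45 prepick [ 0.74  0.52  2.06  3.77  0.28 -2.03] 0.0171
50 place [ 0.36  0.68  2.5   3.34  0.92 -1.56] 0.0
50 pre-place [ 0.72  0.42  2.7   3.82  0.8  -1.66] 0.0774
50 pick [ 0.71  0.79  1.91  3.48  0.44 -1.75] 0.0
50 prepick [ 0.75  0.55  2.13  3.57  0.43 -1.81] 0.0
55 place [ 0.37  0.78  2.54  3.34  1.14 -1.53] 0.0
55 pre-place [ 0.84  0.53  2.7   3.94  0.95 -1.59] 0.1235
55 pick [ 0.72  0.82  1.95  3.42  0.6  -1.69] 0.0
55 prepick [ 0.77  0.61  2.19  3.48  0.64 -1.71] 0.0
```

```bash
cat >> k.py <<'E'
def plan(wps,q0,cap=.165,tr=.05):
    """joint waypoints -> list of poses with per-row limits"""
    out=[];q=np.array(q0,float);start=fk(q,CC)
    for w in wps:
        w=np.array(w,float);s=np.linspace(0,1,400)
        last=0
        Ps=[fk(q+(w-q)*t,CC) for t in s]
        for i in range(1,400):
            dr=R.from_matrix(Ps[last][1].T@Ps[i][1]).magnitude();dp=np.linalg.norm(Ps[i][0]-Ps[last][0]);dj=abs((w-q)*(s[i]-s[last])).max()
            if dr>cap or dp>tr or dj>.22 or i==399: out.append((q+(w-q)*s[i],Ps[i]));last=i
        q=w
    return out
def show(path,q0,g=91.8):
    st=fk(q0,CC)
    for k in range(0,len(path),12):
        print('CALL');print([[g]+rows(*st,*P) for _,P in path[k:k+12]])
        print('TCPs',[P[0].round(2).tolist() for _,P in path[k:k+12]][::3]); st=path[min(k+11,len(path)-1)][1]
    print('end',path[-1][0].round(2),path[-1][1][0].round(3))
E
python3 - <<'E'
from k import *
q0=get_obs()['joints']
a=np.radians(30);M=pose(a,np.radians(50),1);g=np.array([.515,.486,.026])
qp,e=ik(g-.1*M[:,2]+[0,0,.06],M,[.7,.5,2.1,3.5,.45,-1.8]);print(qp.round(3),e)
A=np.array([.45,.1,1.95,0,.45,-1.6])
Bq=np.array([.65,.25,2.05,3.3,.45,-1.7])
show(plan([A,Bq,qp],q0),q0)
E
```

```text
[ 0.752  0.417  2.087  3.815  0.281 -2.077] 7.066734962767315e-13
CALL
[[91.8, -0.216, 0.66, 1.041, -0.037, -0.056, -0.074], [91.8, -0.294, 1.382, 2.061, -0.076, -0.118, -0.149], [91.8, -0.209, 2.153, 3.046, -0.115, -0.187, -0.226], [91.8, -0.028, 2.723, 3.712, -0.142, -0.244, -0.283], [91.8, 0.287, 3.459, 3.724, -0.241, -0.208, -0.145], [91.8, 0.524, 4.186, 3.661, -0.337, -0.171, -0.005], [91.8, 0.678, 4.887, 3.532, -0.429, -0.132, 0.136], [91.8, 0.746, 5.546, 3.349, -0.517, -0.091, 0.28], [91.8, 0.731, 6.148, 3.126, -0.6, -0.05, 0.426], [91.8, 0.637, 6.68, 2.877, -0.679, -0.008, 0.574], [91.8, 0.469, 7.132, 2.618, -0.754, 0.035, 0.724], [91.8, 0.238, 7.494, 2.362, -0.824, 0.078, 0.876]]
TCPs [[0.45, 0.22, 0.36], [0.47, 0.31, 0.26], [0.43, 0.39, 0.25], [0.41, 0.46, 0.28]]
CALL
[[91.8, 0.078, 0.44, 0.087, -0.065, 0.005, 0.159], [91.8, 0.054, 0.851, 0.141, -0.128, 0.006, 0.318], [91.8, -0.065, 1.216, 0.165, -0.189, 0.005, 0.478], [91.8, -0.272, 1.518, 0.164, -0.249, 0.001, 0.638], [91.8, -0.553, 1.742, 0.142, -0.307, -0.007, 0.798], [91.8, -0.896, 1.875, 0.102, -0.364, -0.018, 0.959], [91.8, -1.284, 1.909, 0.049, -0.421, -0.033, 1.119], [91.8, -1.7, 1.836, -0.015, -0.476, -0.052, 1.28], [91.8, -2.123, 1.654, -0.087, -0.531, -0.074, 1.439], [91.8, -2.537, 1.364, -0.163, -0.585, -0.101, 1.599], [91.8, -2.591, 1.316, -0.174, -0.593, -0.105, 1.621], [91.8, -2.561, 0.183, 0.37, -0.528, -0.197, 1.662]]
TCPs [[0.41, 0.51, 0.32], [0.44, 0.52, 0.35], [0.48, 0.5, 0.36], [0.51, 0.46, 0.34]]
CALL
[[91.8, -1.235, -0.132, 0.153, -0.015, -0.103, 0.008], [91.8, -2.48, -0.326, 0.194, -0.023, -0.207, 0.014], [91.8, -3.714, -0.576, 0.126, -0.025, -0.311, 0.02], [91.8, -3.726, -0.579, 0.124, -0.025, -0.312, 0.02]]
TCPs [[0.49, 0.45, 0.24], [0.45, 0.45, 0.15]]
end [ 0.75  0.42  2.09  3.82  0.28 -2.08] [0.449 0.448 0.15 ]
```

Run:
```python
from k import *
q0=get_obs()['joints']
a=np.radians(30);M=pose(a,np.radians(50),1);g=np.array([.515,.486,.026])
qp,e=ik(g+.019*M[:,2]-.02*M[:,2]+[0,0,.12],M,[.7,.5,2.1,3.5,.45,-1.8]);print(qp.round(3),e)
A0=q0.copy();A0[0]=.55
A=np.array([.6,.0,1.95,0,.45,-1.6])
Bq=np.array([.7,.25,1.95,3.3,.45,-1.7])
show(plan([A0,A,Bq,qp],q0),q0)
```

```text
[ 0.732  0.524  1.929  3.86   0.28  -2.141] 0.041954783075582966
CALL
[[91.8, 0.367, 1.193, -0.154, -0.041, -0.0, -0.098], [91.8, 0.848, 2.336, -0.357, -0.083, -0.0, -0.197], [91.8, 1.026, 2.689, -0.432, -0.096, -0.0, -0.228], [91.8, 0.745, 3.327, 0.477, -0.146, -0.099, -0.289], [91.8, 0.572, 3.895, 1.228, -0.189, -0.2, -0.342], [91.8, 0.496, 4.37, 1.817, -0.224, -0.304, -0.388], [91.8, 0.491, 4.511, 1.985, -0.235, -0.342, -0.403], [91.8, 0.782, 5.139, 2.007, -0.332, -0.296, -0.272], [91.8, 1.001, 5.764, 1.957, -0.426, -0.249, -0.139], [91.8, 1.144, 6.374, 1.843, -0.516, -0.201, -0.004], [91.8, 1.204, 6.954, 1.677, -0.601, -0.152, 0.134], [91.8, 1.182, 7.491, 1.471, -0.683, -0.102, 0.274]]
TCPs [[0.41, 0.24, 0.39], [0.39, 0.32, 0.36], [0.41, 0.38, 0.31], [0.38, 0.44, 0.31]]
CALL
[[91.8, 0.036, 0.528, 0.133, -0.068, 0.008, 0.153], [91.8, -0.021, 1.032, 0.231, -0.134, 0.013, 0.306], [91.8, -0.166, 1.495, 0.3, -0.198, 0.017, 0.46], [91.8, -0.394, 1.901, 0.343, -0.26, 0.019, 0.615], [91.8, -0.693, 2.237, 0.366, -0.321, 0.019, 0.77], [91.8, -1.052, 2.49, 0.375, -0.379, 0.017, 0.926], [91.
[... 241 characters left out ...]
-0.04, 1.712], [91.8, -3.607, 1.935, 0.399, -0.7, -0.062, 1.87]]
TCPs [[0.36, 0.51, 0.33], [0.37, 0.55, 0.37], [0.4, 0.57, 0.4], [0.45, 0.56, 0.42]]
CALL
[[91.8, -0.31, 0.448, 0.072, -0.067, -0.021, 0.151], [91.8, -0.71, 0.866, 0.101, -0.136, -0.043, 0.301], [91.8, -1.931, 0.736, 0.405, -0.157, -0.138, 0.314], [91.8, -3.148, 0.532, 0.615, -0.172, -0.234, 0.326], [91.8, -4.375, 0.252, 0.736, -0.18, -0.331, 0.337], [91.8, -5.582, -0.096, 0.77, -0.183, -0.427, 0.35], [91.8, -6.771, -0.509, 0.723, -0.179, -0.523, 0.363], [91.8, -6.83, -0.531, 0.718, -0.179, -0.528, 0.364]]
TCPs [[0.5, 0.52, 0.41], [0.53, 0.5, 0.3], [0.51, 0.49, 0.15]]
end [ 0.73  0.52  1.93  3.86  0.28 -2.14] [0.514 0.486 0.146]
```

{"fn": "apply_moves", "kwargs": {"steps": [[91.8,0.37,1.19,-0.15,-0.04,0,-0.1],[91.8,0.85,2.34,-0.36,-0.08,0,-0.2],[91.8,1.03,2.69,-0.43,-0.1,0,-0.23],[91.8,0.75,3.33,0.48,-0.15,-0.1,-0.29],[91.8,0.57,3.9,1.23,-0.19,-0.2,-0.34],[91.8,0.5,4.37,1.82,-0.22,-0.3,-0.39],[91.8,0.49,4.51,1.99,-0.24,-0.34,-0.4],[91.8,0.78,5.14,2.01,-0.33,-0.3,-0.27],[91.8,1.0,5.76,1.96,-0.43,-0.25,-0.14],[91.8,1.14,6.37,1.84,-0.52,-0.2,0],[91.8,1.2,6.95,1.68,-0.6,-0.15,0.13],[91.8,1.18,7.49,1.47,-0.68,-0.1,0.27]]}}

```text
time: 11.2
eef_pos: [0.3627, 0.488, 0.3202]
tool_rot: [-0.016, 2.53, 1.033]
contact_force: [-0.9, 0.1, -0.1]
finger_gap: 0.998
grasp_force: 0.0
```

```bash
python3 -c "
from h import *
log()"
```

```text
11.2 [0.3627 0.488  0.3202] j [ 0.629  0.072  1.936  0.849  0.456 -1.602] F [-0.9  0.1 -0.1] gap 91.8 
x [-0.917  0.14  -0.372] z [ 0.364  0.673 -0.644]
```

The arm follows the joint plan well.

{"fn": "apply_moves", "kwargs": {"steps": [[91.8,0.04,0.53,0.13,-0.07,0.01,0.15],[91.8,-0.02,1.03,0.23,-0.13,0.01,0.31],[91.8,-0.17,1.5,0.3,-0.2,0.02,0.46],[91.8,-0.39,1.9,0.34,-0.26,0.02,0.61],[91.8,-0.69,2.24,0.37,-0.32,0.02,0.77],[91.8,-1.05,2.49,0.38,-0.38,0.02,0.93],[91.8,-1.46,2.65,0.38,-0.44,0.01,1.08],[91.8,-1.89,2.71,0.37,-0.49,0,1.24],[91.8,-2.35,2.67,0.37,-0.55,-0.01,1.4],[91.8,-2.79,2.53,0.37,-0.6,-0.02,1.56],[91.8,-3.22,2.28,0.38,-0.65,-0.04,1.71],[91.8,-3.61,1.94,0.4,-0.7,-0.06,1.87]]}}

```text
time: 12.7
eef_pos: [0.4893, 0.5343, 0.4159]
tool_rot: [-1.886, -1.087, -1.795]
contact_force: [-0.8, -0.2, 0.5]
finger_gap: 0.999
grasp_force: 0.0
```

Run:
```python
from k import *
o,_=log(); q0=o['joints']
a=np.radians(30);M=pose(a,np.radians(50),1);g=np.array([.515,.486,.026])
for back,up in [(.0,.08),(.05,.08),(.08,.06),(.05,.05)]:
    qp,e=ik(g+.019*M[:,2]-back*np.array([np.cos(a),np.sin(a),0])+[0,0,up],M,[.7,.5,2.1,3.5,.45,-1.8]);print(back,up,qp.round(3),round(e,4))
qp,e=ik(g+.019*M[:,2]-.05*M[:,2]+[0,0,.05],M,[.7,.5,2.1,3.5,.45,-1.8]);print(qp.round(3),e)
show(plan([[.7,.25,1.95,3.3,.45,-1.7],qp],q0),q0)
```

```text
12.7 [0.4893 0.5343 0.4159] j [ 0.687  0.228  1.931  2.943  0.434 -1.678] F [-0.8 -0.2  0.5] gap 91.9 
x [-0.078  0.302  0.95 ] z [ 0.708  0.688 -0.16 ]
0.0 0.08 [ 0.709  0.627  1.896  3.672  0.283 -1.964] 0.0
0.05 0.08 [ 0.73   0.58   2.024  3.605  0.359 -1.875] 0.0
0.08 0.06 [ 0.746  0.601  2.106  3.534  0.457 -1.783] 0.0
0.05 0.05 [ 0.73   0.646  2.035  3.529  0.429 -1.792] 0.0
[ 0.725  0.586  1.993  3.624  0.336 -1.9  ] 1.3877787807814457e-15
CALL
[[91.8, -0.349, 0.4, 0.011, -0.065, -0.019, 0.15], [91.8, -0.796, 0.791, -0.024, -0.135, -0.042, 0.299], [91.8, -0.798, 0.793, -0.024, -0.135, -0.042, 0.299], [91.8, -2.008, 0.541, 0.253, -0.14, -0.126, 0.314], [91.8, -3.224, 0.264, 0.44, -0.143, -0.211, 0.327], [91.8, -4.439, -0.035, 0.537, -0.147, -0.296, 0.34], [91.8, -5.663, -0.359, 0.542, -0.149, -0.383, 0.351], [91.8, -6.87, -0.699, 0.457, -0.151, -0.469, 0.361], [91.8, -8.072, -1.058, 0.278, -0.153, -0.557, 0.37], [91.8, -8.16, -1.085, 0.261, -0.153, -0.564, 0.371]]
TCPs [[0.5, 0.52, 0.41], [0.52, 0.51, 0.35], [0.51, 0.49, 0.2], [0.49, 0.47, 0.1]]
end [ 0.72  0.59  1.99  3.62  0.34 -1.9 ] [0.494 0.474 0.096]
```

{"fn": "apply_moves", "kwargs": {"steps": [[91.8,-0.35,0.4,0,-0.07,-0.02,0.15],[91.8,-0.8,0.79,0,-0.13,-0.04,0.3],[91.8,-2.0,0.54,0.25,-0.14,-0.13,0.31],[91.8,-3.2,0.26,0.44,-0.14,-0.21,0.33],[91.8,-4.4,-0.03,0.53,-0.15,-0.3,0.34],[91.8,-5.6,-0.35,0.54,-0.15,-0.38,0.35],[91.8,-6.8,-0.69,0.46,-0.15,-0.47,0.36],[91.8,-7.8,-1.0,0.32,-0.15,-0.54,0.37],[91.8,-8.16,-1.09,0.26,-0.153,-0.564,0.371],[91.8,-8.16,-1.09,0.26,-0.153,-0.564,0.371]]}}

```text
time: 13.95
eef_pos: [0.4916, 0.4712, 0.0929]
tool_rot: [-2.573, -0.698, -1.203]
contact_force: [0.1, 0.4, -0.6]
finger_gap: 1.0
grasp_force: 0.0
```

Run:
```python
from k import *
o,_=log(); snap('wrist','w5')
print(recognise('valve_block','wrist'))
```

```text
13.95 [0.4916 0.4712 0.0929] j [ 0.723  0.588  1.998  3.61   0.343 -1.892] F [ 0.1  0.4 -0.6] gap 92.0 
x [0.553 0.326 0.767] z [ 0.664  0.383 -0.642]
[{'extent': [275.1, 260.4, 341.3, 373.2], 'conf': 0.97}]
```

View pics/w5.png

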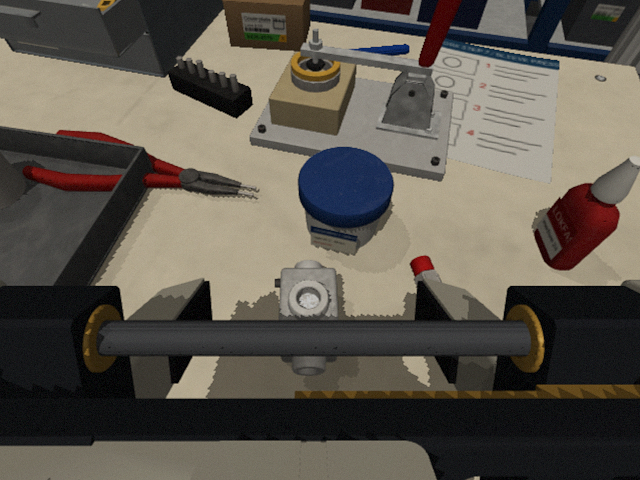

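The block lies straight between the fingers, with its ports at (309,268) and (310,365) and its top port at (309,297). The plug gauge's red end is at (423,266), near the right finger.

Run:
```python
from k import *
o=get_obs();M=R.from_rotvec(o['tool_rot']).as_matrix();p=o['eef_pos']
az=np.arctan2(M[1,2],M[0,2]);print('az',np.degrees(az))
f=np.array([np.cos(az),np.sin(az)]);l=np.array([-f[1],f[0]])
def rel(k,u,v,z):
    P=ray('wrist',u,v,z); d=P[:2]-p[:2]; print(k,P.round(4),'fwd',round(d@f*1000,1),'left',round(d@l*1000,1))
rel('topport',309,297,.044); rel('farport end top',309,263,.028);rel('near port end bot',310,375,.010);rel('body L top far',283,268,.036);rel('body R top far',336,268,.036);rel('L',283,318,.036);rel('R',340,318,.036)
rel('gauge red near',430,274,.008);rel('gauge red left',412,262,.012);rel('tub near',340,245,.0)
```

```text
az 30.06150626618309
topport [0.5145 0.4875 0.044 ] fwd 27.4 left 2.3
farport end top [0.5433 0.5046 0.028 ] fwd 60.9 left 2.6
near port end bot [0.4835 0.4687 0.01  ] fwd -8.9 left 1.5
body L top far [0.5273 0.5148 0.036 ] fwd 52.2 left 19.5
body R top far [0.5448 0.485  0.036 ] fwd 52.3 left -15.1
L [0.4981 0.496  0.036 ] fwd 17.4 left 17.8
R [0.5153 0.4664 0.036 ] fwd 17.6 left -16.4
gauge red near [0.5903 0.4298 0.008 ] fwd 64.1 left -85.6
gauge red left [0.5906 0.4449 0.012 ] fwd 71.9 left -72.7
tub near [0.5847 0.5006 0.    ] fwd 94.7 left -21.5
```

{"fn": "apply_moves", "kwargs": {"steps": [[91.8,-0.4,-0.05,0.7,0,0,0],[91.8,-0.75,-0.05,1.5,0,0,0],[91.8,-0.94,-0.05,1.96,0,0,0],[60,-0.94,-0.05,1.96,0,0,0],[20,-0.94,-0.05,1.96,0,0,0],[20,-0.94,-0.05,1.96,0,0,0],[20,-0.94,-0.05,1.96,0,0,0],[20,-0.94,-0.05,1.96,0,0,0],[20,-0.94,-0.05,1.96,0,0,0],[20,-0.94,-0.05,1.96,0,0,0],[20,-0.94,-0.05,1.96,0,0,0]]}}

```text
time: 15.42
eef_pos: [0.5212, 0.4911, 0.0146]
tool_rot: [-2.571, -0.698, -1.203]
contact_force: [-2.1, -0.9, 2.7]
finger_gap: 0.391
grasp_force: 30.0
```

{"fn": "apply_moves", "kwargs": {"steps": [[20,0,0,0,0,0,0]]}}

```text
time: 15.55
eef_pos: [0.5212, 0.4911, 0.0146]
tool_rot: [-2.571, -0.698, -1.203]
contact_force: [-2.5, -1.7, 2.2]
finger_gap: 0.39
grasp_force: 30.0
```

Run:
```python
from k import *
o,M0=log(); q0=o['joints'];p0=o['eef_pos']
s9=np.radians(9);f=np.array([np.cos(s9),np.sin(s9),0]);l=np.array([-f[1],f[0],0]);u=np.array([0,0,1])
Mp=pose(s9,np.radians(50),1)
T=.4816*f+.1245*l+.0376*u
W=[(p0+.08*u,M0),(T-.03*f+.16*l+.06*u,pose(np.radians(20),np.radians(50),1)),(T-.06*f+.05*l+.03*u,Mp),(T-.03*f+.015*u,Mp),(T+.006*u,Mp),(T,Mp)]
q=q0;qs=[]
for P,N in W:
    q,e=ik(P,N,q);qs.append(q);print(P.round(3),q.round(2),round(e,4))
show(plan(qs,q0,tr=.045),q0,20)
```

```text
15.55 [0.5212 0.4911 0.0146] j [ 0.712  0.782  1.921  3.477  0.449 -1.759] F [-2.5 -1.7  2.2] gap 35.9 
x [0.553 0.326 0.767] z [ 0.664  0.384 -0.642]
[0.521 0.491 0.095] [ 0.71  0.62  1.91  3.66  0.29 -1.96] 0.0
[0.402 0.352 0.098] [ 0.76  0.47  2.34  3.73  0.58 -1.81] 0.0
[0.389 0.238 0.068] [ 0.63  0.56  2.55  3.62  0.85 -1.59] 0.0
[0.427 0.194 0.053] [ 0.38  0.64  2.58  3.35  0.94 -1.55] 0.0
[0.456 0.198 0.044] [ 0.35  0.65  2.5   3.33  0.89 -1.57] 0.0
[0.456 0.198 0.038] [ 0.35  0.68  2.51  3.33  0.91 -1.56] 0.0
CALL
[[20, 0.86, 0.055, -0.729, -0.007, -0.0, -0.001], [20, 1.455, 0.008, -1.316, -0.0, 0.0, 0.0], [20, 0.729, 0.335, -2.118, -0.033, -0.003, 0.036], [20, 0.041, 0.69, -2.936, -0.066, -0.004, 0.067], [20, -0.611, 1.072, -3.77, -0.099, -0.004, 0.094], [20, -1.231, 1.479, -4.624, -0.132, -0.002, 0.117], [20, -1.277, 1.51, -4.689, -0.135, -0.002, 0.118], [20, -1.904, 2.428, -4.885, -0.195, -0.003, 0.161], [20, -2.545, 3.294, -5.219, -0.25, -0.003, 0.208], [20, -2.948, 3.798, -5.503, -0.282, -0.002, 0.242], [20, -3.02, 4.869, -5.166, -0.286, -0.002, 0.238], [20, -3.083, 5.233, -5.071, -0.282, -0.002, 0.242]]
TCPs [[0.52, 0.49, 0.06], [0.46, 0.42, 0.09], [0.4, 0.35, 0.1], [0.39, 0.24, 0.07]]
CALL
[[20, 0.31, 0.0, 0.719, 0.0, 0.0, -0.0], [20, 0.195, -0.0, 0.816, 0.0, -0.0, 0.0]]
TCPs [[0.46, 0.2, 0.04]]
end [ 0.35  0.68  2.51  3.33  0.91 -1.56] [0.456 0.198 0.038]
```

{"fn": "apply_moves", "kwargs": {"steps": [[20,0.86,0.05,-0.73,0,0,0],[20,1.45,0,-1.32,0,0,0],[20,0.73,0.33,-2.12,-0.03,0,0.03],[20,0.04,0.69,-2.94,-0.066,0,0.067],[20,-0.61,1.07,-3.77,-0.1,0,0.094],[20,-1.23,1.48,-4.62,-0.13,0,0.117],[20,-1.9,2.43,-4.88,-0.195,0,0.161],[20,-2.55,3.29,-5.22,-0.25,0,0.208],[20,-2.95,3.8,-5.5,-0.282,-0.002,0.242],[20,-3.02,4.87,-5.17,-0.284,-0.002,0.24],[20,-3.083,5.233,-5.071,-0.282,-0.002,0.242],[20,-3.083,5.233,-5.071,-0.282,-0.002,0.242]]}}

```text
time: 17.05
eef_pos: [0.4243, 0.1907, 0.0501]
tool_rot: [-2.783, -0.214, -1.294]
contact_force: [0.6, -0.4, -2.4]
finger_gap: 0.389
grasp_force: 30.0
```

Run:
```python
from k import *
o,M=log(); p=o['eef_pos']; print(np.degrees(np.arctan2(M[1,2],M[0,2])))
s9=np.radians(9);f=np.array([np.cos(s9),np.sin(s9),0]);l=np.array([-f[1],f[0],0]);u=np.array([0,0,1])
T=.4816*f+.1245*l+.0376*u;Mp=pose(s9,np.radians(50),1)
for w in (.012,.003,0): print(rows(p,M,T+u*w,Mp))
a=snap('side','s6');b=snap('scene','c6')
A=cv2.resize(a[130:330,280:430],(390,520));B=cv2.resize(b[150:360,260:420],(396,520))
cv2.imwrite('pics/ab6.png',np.hstack([A,B])[:,:,::-1])
for n in('side','scene'): print(n,[proj(n,.472*f+.126*l+.022*u+i*f+j*l) for i,j in [(-.033,-.024),(-.033,.024),(.033,.024),(.033,-.024)]])
```

```text
17.05 [0.4243 0.1907 0.0501] j [ 0.371  0.635  2.577  3.347  0.94  -1.552] F [ 0.6 -0.4 -2.4] gap 35.8 
x [0.637 0.099 0.765] z [ 0.756  0.117 -0.644]
8.797139781550449
[0.517, -0.067, 0.632, 0.003, 0.002, -0.002]
[0.345, -0.067, 0.777, 0.003, 0.002, -0.002]
[0.288, -0.067, 0.825, 0.003, 0.002, -0.002]
side [[np.float64(385.3), np.float64(280.1)], [np.float64(381.7), np.float64(292.7)], [np.float64(352.9), np.float64(287.2)], [np.float64(357.5), np.float64(275.0)]]
scene [[np.float64(323.5), np.float64(327.4)], [np.float64(300.6), np.float64(318.7)], [np.float64(319.1), np.float64(300.2)], [np.float64(341.2), np.float64(308.0)]]
```

View pics/ab6.png

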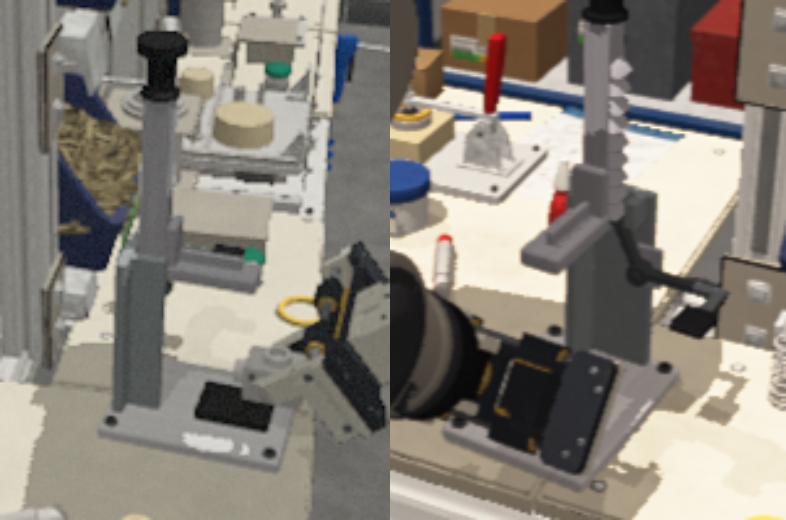

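The pawl carries the hold-down at the top, and the block is upright in the grip just in front of the pad. I'll let it settle, then measure again.

{"fn": "apply_moves", "kwargs": {"steps": [[20,0,0,0,0,0,0],[20,0,0,0,0,0,0]]}}

```text
time: 17.4
eef_pos: [0.4236, 0.1929, 0.0512]
tool_rot: [-2.779, -0.22, -1.296]
contact_force: [-0.8, 0.2, -2.3]
finger_gap: 0.389
grasp_force: 30.0
```

Run:
```python
from k import *
o,M=log(); p=o['eef_pos']
s9=np.radians(9);f=np.array([np.cos(s9),np.sin(s9),0]);l=np.array([-f[1],f[0],0]);u=np.array([0,0,1])
T=.4806*f+.125*l+.0366*u;Mp=pose(s9,np.radians(50),1)
for w in (.012,.003,0): print(rows(p,M,T+u*w,Mp))
```

```text
17.4 [0.4236 0.1929 0.0512] j [ 0.376  0.633  2.578  3.347  0.941 -1.552] F [-0.8  0.2 -2.3] gap 35.8 
x [0.634 0.101 0.766] z [ 0.757  0.121 -0.642]
[0.464, -0.019, 0.655, -0.001, -0.0, 0.001]
[0.292, -0.019, 0.8, -0.001, -0.0, 0.001]
[0.234, -0.019, 0.848, -0.001, -0.0, 0.001]
```

{"fn": "apply_moves", "kwargs": {"steps": [[20,0.3,-0.02,0.25,0,0,0],[20,0.46,-0.02,0.65,0,0,0],[20,0.36,-0.02,0.74,0,0,0],[20,0.29,-0.02,0.8,0,0,0],[20,0.26,-0.02,0.82,0,0,0],[20,0.26,-0.02,0.82,0,0,0],[20,0.26,-0.02,0.82,0,0,0]]}}

```text
time: 18.27
eef_pos: [0.455, 0.1978, 0.0378]
tool_rot: [-2.78, -0.219, -1.296]
contact_force: [-0.2, -0.7, -1.8]
finger_gap: 0.389
grasp_force: 30.0
```

{"fn": "apply_moves", "kwargs": {"steps": [[20,-0.02,0,0.015,0,0,0],[20,-0.035,0,0.03,0,0,0],[20,-0.035,0,0.03,0,0,0]]}}

```text
time: 18.65
eef_pos: [0.4553, 0.1979, 0.0365]
tool_rot: [-2.779, -0.218, -1.298]
contact_force: [-2.8, 0.2, 4.5]
finger_gap: 0.39
grasp_force: 30.0
```

Run:
```python
from k import *
o,M=log()
a=snap('side','s7');b=snap('wrist','w7')
A=cv2.resize(a[220:330,320:430],(400,400),interpolation=2);B=cv2.resize(b[100:420,160:480],(400,400))
cv2.imwrite('pics/ab7.png',np.hstack([A,B])[:,:,::-1])
```

```text
18.65 [0.4553 0.1979 0.0365] j [ 0.35   0.674  2.503  3.329  0.909 -1.562] F [-2.8  0.2  4.5] gap 35.9 
x [0.634 0.1   0.767] z [ 0.758  0.12  -0.642]
```

View pics/ab7.png

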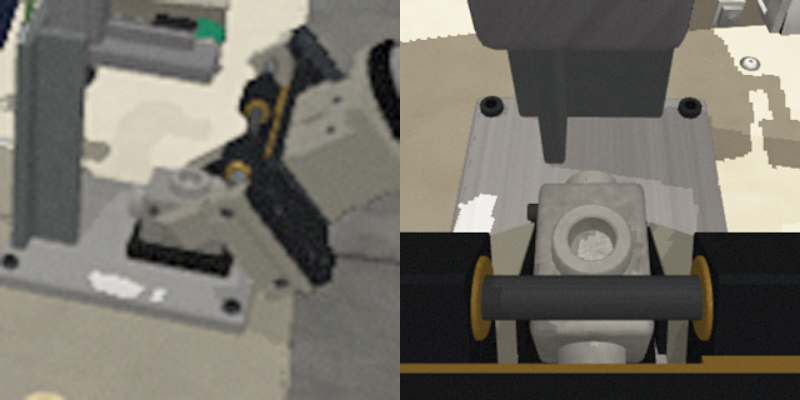

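Run:
```python
from k import *
s9=np.radians(9);f=np.array([np.cos(s9),np.sin(s9),0]);l=np.array([-f[1],f[0],0])
for k,u,v,z in [('s1',232.8,184.8,.014),('s2',391,185.5,.014),('portfar top',312,236,.0505),('topport c',313,287,.066)]:
    P=ray('wrist',u,v,z);print(k,P.round(4),'fwd',(P@f).round(4),'lat',(P@l).round(4))
```

```text
s1 [0.5379 0.2624 0.014 ] fwd 0.5723 lat 0.1751
s2 [0.5528 0.1636 0.014 ] fwd 0.5716 lat 0.0751
portfar top [0.4811 0.2026 0.0505] fwd 0.5069 lat 0.1248
topport c [0.4474 0.1968 0.066 ] fwd 0.4727 lat 0.1244
```

The block is on the pad: it is centred sideways within 1 mm, and its far port is 65 mm ahead of the rear screws as it should be. Next I'll release it, back out and plan the paddle press with the gripper rolled 90°.

Run:
```python
from k import *
o,M0=log(); q0=o['joints'];p0=o['eef_pos']
s9=np.radians(9);f=np.array([np.cos(s9),np.sin(s9),0]);l=np.array([-f[1],f[0],0]);u=np.array([0,0,1])
def Mr(th,roll,az=9): return pose(np.radians(az),np.radians(th),1)@R.from_euler('z',roll).as_matrix()
pad=.506*f+.0265*l+.114*u
for th in (40,45,50):
    t=np.radians(th);off=.019*np.array(np.cos(t)*f+np.sin(t)*u)
    for h in (.05,-.024):
        q,e=ik(pad+off+h*u,Mr(th,np.pi/2),[.1,.6,2.4,3.2,.7,0]);print(th,h,q.round(2),round(e,4))
th=45;t=np.radians(th);off=.019*(np.cos(t)*f+np.sin(t)*u)
W=[(p0-.09*M0[:,2],M0),(p0-.09*M0[:,2]-.09*l+.05*u,Mr(47,.8)),(pad+off+.05*u-.06*f,Mr(th,np.pi/2)),(pad+off+.04*u,Mr(th,np.pi/2))]
q=q0;qs=[]
for P,N in W:
    q,e=ik(P,N,q);qs.append(q);print(P.round(3),q.round(2),round(e,4))
show(plan(qs,q0,tr=.045),q0,0)
```

```text
18.75 [0.4553 0.1979 0.0366] j [ 0.35   0.674  2.503  3.329  0.908 -1.562] F [-3.4  0.1  5.6] gap 36.0 
x [0.634 0.1   0.767] z [ 0.757  0.12  -0.642]
40 0.05 [-0.07  0.15  2.18  0.8   0.28  2.18] 0.067
40 -0.024 [-0.01  0.35  2.33  2.69  0.28  0.3 ] 0.0256
45 0.05 [-0.07  0.17  2.35  2.32  0.28  0.65] 0.0538
45 -0.024 [-0.02  0.37  2.38  2.83  0.4   0.17] 0.0
50 0.05 [-0.03  0.17  2.37  2.64  0.3   0.36] 0.0
50 -0.024 [-0.03  0.42  2.45  2.89  0.61  0.09] 0.0
[0.387 0.187 0.094] [ 0.42  0.46  2.64  3.42  0.83 -1.59] 0.0
[0.401 0.098 0.144] [-0.09  0.11  2.62  2.7   0.43 -0.54] 0.0
[0.45  0.098 0.177] [-0.11  0.06  2.46  2.22  0.28  0.71] 0.0325
[0.509 0.107 0.167] [-0.05  0.19  2.35  2.46  0.28  0.52] 0.0449
CALL
[[0, 0.027, -0.031, -1.125, -0.001, 0.0, -0.001], [0, -0.082, -0.002, -2.248, -0.0, 0.0, -0.0], [0, -0.086, -0.001, -2.27, -0.0, -0.0, -0.0], [0, 0.202, 0.15, -2.323, 0.03, -0.008, 0.164], [0, 0.473, 0.429, -2.429, 0.049, -0.02, 0.329], [0, 0.698, 0.875, -2.592, 0.049, -0.034, 0.495], [0, 0.835, 1.477, -2.803, 0.027, -0.046, 0.65], [0, 0.874, 2.229, -3.066, -0.02, -0.051, 0.796], [0, 0.874, 2.249, -3.073, -0.022, -0.051, 0.8], [0, 1.12, 2.188, -2.976, -0.009, -0.057, 0.94], [0, 1.361, 2.17, -2.893, -0.003, -0.063, 1.079], [0, 1.601, 2.193, -2.82, -0.003, -0.068, 1.216]]
TCPs [[0.42, 0.19, 0.07], [0.39, 0.18, 0.1], [0.4, 0.13, 0.14], [0.41, 0.1, 0.15]]
CALL
[[0, 0.149, -0.209, 0.046, -0.001, -0.001, 0.136], [0, 0.339, -0.41, 0.08, -0.003, 0.002, 0.272], [0, 0.477, -0.534, 0.095, -0.003, 0.007, 0.355], [0, 0.74, -1.122, 1.018, 0.006, 0.011, 0.355], [0, 0.807, -1.303, 1.363, 0.008, 0.013, 0.355]]
TCPs [[0.44, 0.1, 0.17], [0.49, 0.1, 0.17]]
end [-0.05  0.19  2.35  2.46  0.28  0.52] [0.509 0.107 0.167]
```

{"fn": "apply_moves", "kwargs": {"steps": [[70,0,0,0,0,0,0],[91.8,0,0,0,0,0,0],[91.8,0,0,0,0,0,0],[91.8,0,0,0,0,0,0]]}}

```text
time: 19.25
eef_pos: [0.4553, 0.1978, 0.0359]
tool_rot: [-2.78, -0.218, -1.296]
contact_force: [0.8, -0.1, -0.0]
finger_gap: 0.778
grasp_force: 0.0
```

Run:
```python
from k import *
o,M0=log(); q0=o['joints'];p0=o['eef_pos']
s9=np.radians(9);f=np.array([np.cos(s9),np.sin(s9),0]);l=np.array([-f[1],f[0],0]);u=np.array([0,0,1])
def Mr(th,roll,az=9): return pose(np.radians(az),np.radians(th),1)@R.from_euler('z',roll).as_matrix()
pad=.506*f+.0265*l+.114*u
th=54;t=np.radians(th);off=.019*(np.cos(t)*f+np.sin(t)*u)
W=[(p0-.09*M0[:,2],M0),(p0-.09*M0[:,2]-.09*l+.03*u,Mr(52,.8)),(pad+off+.035*u-.06*f,Mr(th,np.pi/2)),(pad+off+.03*u,Mr(th,np.pi/2))]
q=q0;qs=[]
for P,N in W:
    q,e=ik(P,N,q);qs.append(q);print(P.round(3),q.round(2),round(e,4))
show(plan(qs,q0,tr=.045),q0,0)
```

```text
19.25 [0.4553 0.1978 0.0359] j [ 0.35   0.675  2.502  3.329  0.907 -1.562] F [ 0.8 -0.1 -0. ] gap 71.6 
x [0.635 0.1   0.766] z [ 0.757  0.12  -0.643]
[0.387 0.187 0.094] [ 0.42  0.46  2.64  3.42  0.83 -1.59] 0.0
[0.401 0.098 0.124] [-0.09  0.27  2.7   2.87  0.7  -0.72] 0.0356
[0.447 0.098 0.164] [-0.1   0.18  2.6   2.76  0.6   0.16] 0.0
[0.507 0.107 0.159] [-0.04  0.27  2.45  2.83  0.54  0.15] 0.0
CALL
[[0, 0.027, -0.031, -1.125, -0.001, 0.0, -0.001], [0, -0.082, -0.002, -2.248, -0.0, 0.0, -0.0], [0, -0.086, -0.001, -2.27, -0.0, 0.0, 0.0], [0, 0.128, 0.409, -2.296, 0.006, -0.0, 0.166], [0, 0.303, 0.853, -2.36, 0.009, -0.001, 0.332], [0, 0.432, 1.326, -2.462, 0.007, -0.002, 0.498], [0, 0.507, 1.822, -2.602, -0.0, -0.003, 0.664], [0, 0.522, 2.243, -2.742, -0.01, -0.003, 0.8], [0, 0.828, 2.27, -2.675, 0.001, 0.012, 0.965], [0, 1.139, 2.305, -2.62, 0.013, 0.025, 1.13], [0, 1.458, 2.349, -2.577, 0.028, 0.037, 1.296], [0, 1.782, 2.401, -2.547, 0.044, 0.048, 1.461]]
TCPs [[0.42, 0.19, 0.07], [0.39, 0.17, 0.1], [0.4, 0.12, 0.12], [0.42, 0.1, 0.14]]
CALL
[[0, 0.062, -0.21, 0.026, 0.011, 0.001, 0.109], [0, 0.151, -0.805, 0.98, 0.011, 0.001, 0.109], [0, 0.149, -0.999, 1.304, 0.011, 0.001, 0.109]]
TCPs [[0.45, 0.1, 0.16]]
end [-0.04  0.27  2.45  2.83  0.54  0.15] [0.507 0.107 0.159]
```

{"fn": "apply_moves", "kwargs": {"steps": [[91.8,0,0,-0.5,0,0,0],[91.8,0,0,-1.3,0,0,0],[91.8,-0.08,0,-2.27,0,0,0],[0,0.13,0.41,-2.3,0,0,0.166],[0,0.3,0.85,-2.36,0,0,0.332],[0,0.43,1.33,-2.46,0,0,0.498],[0,0.51,1.82,-2.6,0,0,0.664],[0,0.52,2.24,-2.74,-0.01,0,0.8],[0,0.83,2.27,-2.68,0,0.012,0.965],[0,1.14,2.3,-2.62,0.013,0.025,1.13],[0,1.46,2.35,-2.58,0.028,0.037,1.296],[0,1.78,2.4,-2.55,0.044,0.048,1.461]]}}

```text
time: 20.75
eef_pos: [0.4384, 0.0978, 0.1563]
tool_rot: [-1.856, 1.426, -0.81]
contact_force: [0.3, -0.2, 0.2]
finger_gap: 0.064
grasp_force: 0.0
```

{"fn": "apply_moves", "kwargs": {"steps": [[0,0.06,-0.21,0.03,0.01,0,0.109],[0,0.15,-0.5,0.5,0.01,0,0.109],[0,0.15,-0.8,0.98,0.011,0,0.109],[0,0.15,-1.0,1.3,0.011,0,0.109],[0,0.15,-1.0,1.3,0.011,0,0.109],[0,0.15,-1.0,1.3,0.011,0,0.109]]}}

```text
time: 21.5
eef_pos: [0.5026, 0.1067, 0.157]
tool_rot: [-1.76, 1.502, -0.763]
contact_force: [-0.5, 0.5, 0.1]
finger_gap: 0.006
grasp_force: 0.0
```

Run:
```python
from k import *
o,M=log();p=o['eef_pos']
s9=np.radians(9);f=np.array([np.cos(s9),np.sin(s9),0]);l=np.array([-f[1],f[0],0]);u=np.array([0,0,1])
pad=.506*f+.0265*l+.114*u
print('paddle',pad.round(4),'down in tool',(M.T@(-u)*.25).round(3),'fwd 1cm',(M.T@f*.25).round(3))
a=snap('side','s8');b=snap('scene','c8')
A=cv2.resize(a[130:330,290:430],(364,520));B=cv2.resize(b[150:360,270:430],(396,520))
cv2.imwrite('pics/ab8.png',np.hstack([A,B])[:,:,::-1])
for n in ('side','scene'): print(n,proj(n,pad),proj(n,p))
```

```text
21.5 [0.5026 0.1067 0.157 ] j [-0.042  0.272  2.457  2.823  0.541  0.157] F [-0.5  0.5  0.1] gap 0.6 
x [ 0.158 -0.987 -0.001] z [ 0.798  0.128 -0.588]
paddle [0.4956 0.1053 0.114 ] down in tool [0.    0.202 0.147] fwd 1cm [ 0.    -0.147  0.202]
side [np.float64(366.2), np.float64(225.7)] [np.float64(364.5), np.float64(209.4)]
scene [np.float64(381.4), np.float64(277.9)] [np.float64(384.5), np.float64(254.5)]
```

View pics/ab8.png

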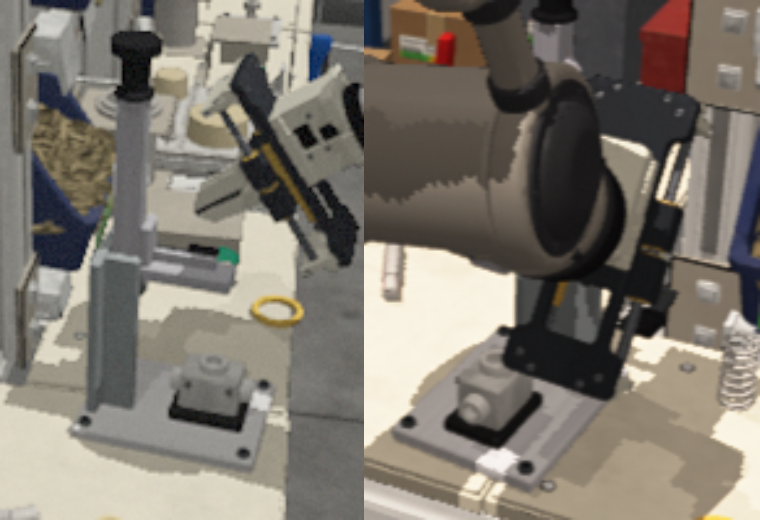

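The block stands upright and centred on the pad, and the closed fingers are above the paddle. Next I'll descend to contact.

{"fn": "apply_moves", "kwargs": {"steps": [[0,0,0.2,0.147,0,0,0],[0,0,0.4,0.29,0,0,0],[0,0,0.52,0.38,0,0,0],[0,0,0.61,0.44,0,0,0],[0,0,0.69,0.5,0,0,0],[0,0,0.69,0.5,0,0,0]]}}

```text
time: 22.35
eef_pos: [0.5035, 0.1067, 0.1231]
tool_rot: [-1.759, 1.502, -0.764]
contact_force: [-0.8, -0.9, 0.3]
finger_gap: 0.003
grasp_force: 0.0
```

{"fn": "apply_moves", "kwargs": {"steps": [[0,0,0.08,0.06,0,0,0],[0,0,0.16,0.12,0,0,0],[0,0,0.24,0.18,0,0,0],[0,0,0.24,0.18,0,0,0]]}}

```text
time: 22.85
eef_pos: [0.504, 0.1066, 0.1113]
tool_rot: [-1.758, 1.501, -0.765]
contact_force: [0.3, -1.5, 1.5]
finger_gap: 0.007
grasp_force: 1.0
```

{"fn": "apply_moves", "kwargs": {"steps": [[0,0,0.1,0.07,0,0,0],[0,0,0.2,0.145,0,0,0],[0,0,0.2,0.145,0,0,0]]}}

```text
time: 23.22
eef_pos: [0.5038, 0.1069, 0.1012]
tool_rot: [-1.759, 1.501, -0.764]
contact_force: [0.8, -0.2, 2.4]
finger_gap: 0.007
grasp_force: 1.3
```

Run:
```python
from k import *
log(); snap('side','s9'); print(recognise('hold_down','side')[:1]); snap('scene','c9')
```

```text
23.23 [0.5038 0.1069 0.1012] j [-0.041  0.487  2.507  2.915  0.798  0.042] F [ 0.8 -0.2  2.4] gap 0.6 
x [ 0.158 -0.987 -0.001] z [ 0.799  0.128 -0.587]
[{'extent': [331.6, 165.1, 376.8, 261.7], 'conf': 0.62}]
```

The hold-down is already sinking, so I'll press a little further and hold.

{"fn": "apply_moves", "kwargs": {"steps": [[0,0,0.08,0.06,0,0,0],[0,0,0.14,0.1,0,0,0],[0,0,0.14,0.1,0,0,0],[0,0,0.14,0.1,0,0,0],[0,0,0.14,0.1,0,0,0],[0,0,0.14,0.1,0,0,0],[0,0,0.14,0.1,0,0,0],[0,0,0.14,0.1,0,0,0],[0,0,0.14,0.1,0,0,0],[0,0,0.14,0.1,0,0,0],[0,0,0.14,0.1,0,0,0],[0,0,0.14,0.1,0,0,0]]}}

```text
time: 24.88
eef_pos: [0.5037, 0.1067, 0.0946]
tool_rot: [-1.759, 1.501, -0.765]
contact_force: [0.5, 0.2, 3.6]
finger_gap: 0.004
grasp_force: 1.5
```

Run:
```python
from k import *
log(); a=snap('side','s10'); print(recognise('hold_down','side')[:1]); b=snap('scene','c10')
print([proj('side',(.522,.209,z)) for z in (.228,.268)])
A=cv2.resize(a[130:330,290:430],(364,520));B=cv2.resize(b[150:360,270:430],(396,520))
cv2.imwrite('pics/ab10.png',np.hstack([A,B])[:,:,::-1])
```

```text
24.88 [0.5037 0.1067 0.0946] j [-0.042  0.513  2.512  2.921  0.829  0.032] F [0.5 0.2 3.6] gap 0.4 
x [ 0.157 -0.988 -0.001] z [ 0.799  0.128 -0.587]
[{'extent': [330.6, 180.1, 379.6, 271.5], 'conf': 0.86}]
[[np.float64(340.7), np.float64(198.4)], [np.float64(341.4), np.float64(180.8)]]
```

View pics/ab10.png

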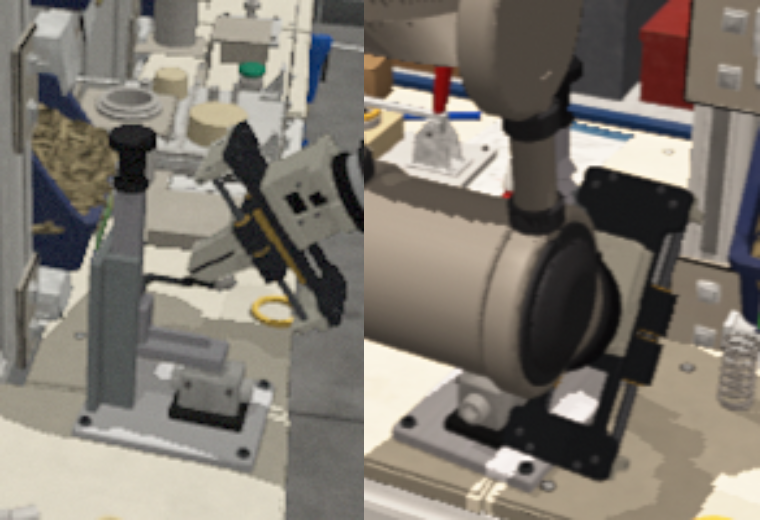

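The arm's foot now rests on the block, with the knob top at row 180, which matches 0.268 m as expected. I'll hold briefly, then let the paddle up and back away.

{"fn": "apply_moves", "kwargs": {"steps": [[0,0,0,0,0,0,0],[0,0,0,0,0,0,0],[0,0,0,0,0,0,0],[0,0,-0.15,-0.11,0,0,0],[0,0,-0.3,-0.22,0,0,0],[0,0,-0.45,-0.33,0,0,0],[0,0,-0.65,-0.47,0,0,0],[0,0,-0.9,-0.66,0,0,0],[0,0,-1.2,-0.9,0,0,0],[0,0,-1.2,-1.5,0,0,0],[0,0,-1.2,-2.0,0,0,0],[0,0,-1.2,-2.0,0,0,0]]}}

```text
time: 26.52
eef_pos: [0.4667, 0.1009, 0.1813]
tool_rot: [-1.759, 1.5, -0.766]
contact_force: [1.3, 0.5, -0.3]
finger_gap: 0.008
grasp_force: 0.0
```

Run:
```python
from k import *
log(); a=snap('side','s11'); print(recognise('hold_down','side')[:1]); b=snap('scene','c11')
A=cv2.resize(a[180:400,230:430],(400,440));B=cv2.resize(b[180:370,170:430],(400,440))
cv2.imwrite('pics/ab11.png',np.hstack([A,B])[:,:,::-1])
```

```text
26.52 [0.4667 0.1009 0.1813] j [-0.077  0.136  2.513  2.718  0.475  0.242] F [ 1.3  0.5 -0.3] gap 0.7 
x [ 0.158 -0.987  0.   ] z [ 0.8    0.128 -0.587]
[{'extent': [328.8, 176.2, 379.2, 273.8], 'conf': 0.73}]
```

View pics/ab11.png

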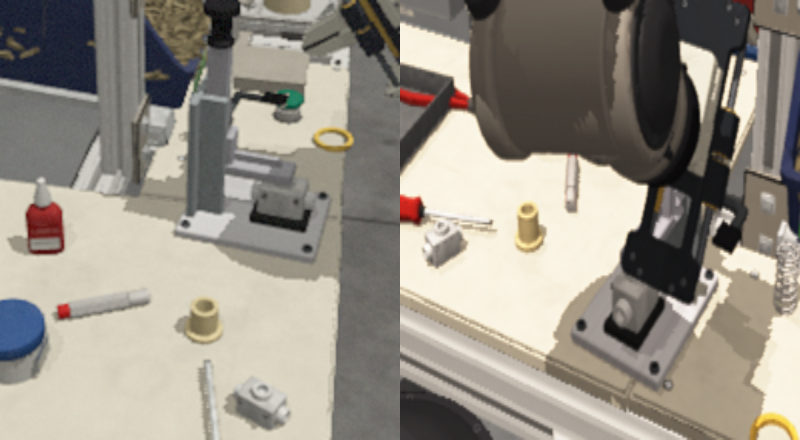

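The foot rests on the centred block, the paddle is free again, the arm touches nothing, and everything else is where it was.

```bash
python3 -c "
from workcell import *
print(finish_job())"
```

```text
the job is handed in; nothing more can be done
None
```

The job is done and handed in at about 27 s: the valve block is upright and centred on the pad, long side front to back, the hold-down's foot rests on it, and the paddle is released.

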